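Put the folding blade back in its slotted block

TASK

Sheet-metal folding is over: draw the folding blade with the red grip up out of the steel bending die and slide it, plate edge down, into the slot of the empty wooden block until it sits fully home on the slot's floor. Lower it all the way in your grip rather than letting it drop, then let go and leave it standing there. Do not disturb the dark-wood-gripped blade, the wooden mallet or the brass crane.

Things in the scene. Friction and masses are not known exactly. Their poses are not given: they have to be found in the camera images.
- red_blade: The folding blade to put away. Steel plate 90 (x) x 4 (y) x 88 mm high (z) with a bright red grip bar on top: 100 (x) x 22 mm (y), from 85 to 115 mm above the origin. About 0.28 kg, mass centre some 60 mm up. Origin: middle of the plate's bottom edge, z up to the grip. Both faces alike. Starts standing in the die's groove, leaning up to 0.1 rad, within 10 mm of the die's middle.
- die: Dark steel bending die, fixed to the table, 130 mm (its x) by 70 mm (its y) by 50 mm high; origin at the centre of its underside, z up. A straight groove 6 mm wide and 25 mm deep runs along its x through the middle of its top, open at both ends.
- free_block: Beech block fixed to the table, 140 (x) x 70 (y) x 60 mm high; origin at the centre of its underside. Centred in its top is a straight slot, closed at both ends: 100 mm long (x), 8 mm wide (y), 45 mm deep, its mouth bevelled 4 mm all round. This one is empty: the red blade belongs here.
- free_block_slot (a point): Centre of the empty slot's floor, 15 mm above the table; axes as those of free_block (x along the slot, y across it, z up).
- full_block: Beech block fixed to the table, 140 (x) x 70 (y) x 60 mm high; origin at the centre of its underside. Centred in its top is a straight slot, closed at both ends: 100 mm long (x), 8 mm wide (y), 45 mm deep, its mouth bevelled 4 mm all round. The same as free_block, but its slot is taken by wood_blade.
- wood_blade: Steel plate 90 (x) x 4 (y) x 88 mm high (z) with a dark wooden grip bar on top: 100 (x) x 22 mm (y), from 85 to 115 mm above the origin. About 0.28 kg, mass centre some 60 mm up. Origin: middle of the plate's bottom edge, z up to the grip. Both faces alike. It stands in full_block and stays there.
- mallet: Loose wooden mallet lying flat: handle of 22 mm diameter running 190 mm from its origin towards its -x, its axis 30 mm up; head a 60 mm diameter, 100 mm long cylinder along its y, centred 20 mm to its +x. A bystander.
- crane: Loose folded brass crane about 120 mm across its wings (its y), about 115 mm long (x) and 55 mm high; origin under its body. A bystander.
Things that resemble listed ones, but are neither listed nor needed, are in the scene too. Leave any white look-alike of the red_blade alone.

How it is judged:
By the outcome, as a careful person would: the job done as asked, in the order asked, and still so for the second after the job is handed in, with the robot touching nothing.
It also fails if it takes over 48 s, if anything falls off the work surface, if the arm or the gripper's body presses on something with over 40 N, if the wrist force passes 120 N, or if a joint passes its speed limit or range.

ROBOT

A 7-joint arm with a two-finger parallel gripper is mounted at the origin on the work surface. World frame = base frame: x ahead of the robot, y to its left, z up, the work surface at z = 0. Lengths are in mm, angles in degrees, forces in N, time in s.
With the tool pointing down it reaches from about 400 to 850 mm from the base axis. Payload 6.9 kg.
Tool frame: the origin (TCP) lies on the centre line of the jaws, within the pads' length; the fingertips stand 19 mm ahead of it and the grasp point (between the pads) is the TCP; z points along the fingers, y is the line along which they close (so a half turn about z gives the same grasp; the last joint's range is limited). The gripper opens to 85 mm and grips with 20 to 120 N. Pads are 22 mm wide; open, the fingers measure 114 mm over their backs; the gripper's body (76 mm by 85 mm) begins 54 mm behind the grasp point. The pads swing forward as they close: fully open they stand 13 mm farther back than shut.
Start: joints at [-65.518, 29.078, -13.613, 85.955, 7.202, 65.827, -8.869], TCP at [197.69, 592.9, 250.275] pointing down, gripper open.
Joint ranges: [-176.47, 176.47], [-13.61, 117.27], [-81.72, 77.17], [0.22, 143.17], [-87.28, 267.28], [10, 112.55], [-165.47, 165.47]. Speed limits (degrees/s): [136.94, 136.94, 180, 180, 180, 180, 180].

INTERFACE

Orientations are given as a 3x3 rotation matrix whose columns are the frame's x, y, z axes.
In Python, from rig import robot gives the robot as it stands.
- The arm moves only by the tool play_rows, never from a script. Its argument "deltas" is a list of rows, each a list of 3 entries, a list of its own where there are three numbers: the opening, from -1 (shut) to 1 (fully open), then the shift along the tool's x, y, z each as a share of 20 mm, from -1 to 1, then the turn about the tool's z as a share of 4 degrees, from -1 to 1. A call has 1 to 12 rows; each row shifts and turns the commanded pose from where the row before left it, along the tool's axes as they then stand; what a row does not reach is not made up. A row lasts 1/10 s, in which the tool goes at most 50 mm and 8.59 degrees, less where a joint would pass 70% of its speed; a pose out of reach is approached as far as the arm can. A call with a number of a shift or a turn outside -1 to 1 is refused whole. A call with a gripper value outside its range is refused whole. The fingers move at their own pace and stop on an object; "squeeze" is the grip in N (left out, the last holds). Time passes only in rows, so rows that do not move let the fingers close. It gives the time, the measured TCP pose, the force, the opening and the grip force at its end, in the units of the state.
- robot.get_state(): the state, without advancing time (a new reading comes with each control period).
- robot.grab_frame(name): name is "scene" or "top" or "wrist"; returns a dict with "image" (384x512x3 uint8, red, green, blue), "vertical_fov" (degrees; the focal length in pixels is half the picture's height over the tangent of half this angle, whatever the lens; pixels are square), "cx", "cy" (the principal point, pixels), "rvec" (rotation vector, rad) and "tvec" (3), from world to camera coordinates, as OpenCV has them. Camera axes: x right, y down, z forward; pixel columns grow to the right and rows downward; lengths in mm; the calibration is good to about 2 mm. A picture is of the moment at which its call begins. There is no depth.
- robot.finish_job(): hands the job in; it is judged then, once.
Trained networks look in the newest picture that a camera, given by its name, has taken for a name from the list of things; names that differ only in an ending like _2 or _b are one class to them, and where a whole thing is asked for, a point or a joint stands for the part that bears it (a point fixed in the world has none). Each returns a list of dicts, best first, with "conf" (0 to 1); they miss things now and then, are a little off and sometimes report something else, mostly with a low value. They report only what shows in the picture. A call takes as long as a camera call. They do not tell look-alikes from the thing itself.
- robot.look_for(camera, query): "xy" ([column, row] as shares, 0 to 1, of the picture: columns of its width, rows of its height, amid what is visible of it).
- robot.masks_of(camera, query): "region" (384x512 bool, what is visible of it) and "xy" ([column, row] as shares, 0 to 1, of the picture: columns of its width, rows of its height, amid what is visible of it).
- robot.spot_point(camera, query): "xy" ([column, row] as shares, 0 to 1, of the picture: columns of its width, rows of its height: a listed point, or the origin of a listed thing).
The state is a dict: "clock": time; "joints": joint angles; "qd": joint speeds; "joint_torque": joint torques, N m; "tcp_pos": TCP position; "ee_rot": TCP orientation; "contact_force": force on the tool from outside, world axes, zero at the start; "wrist_torque": the same for the moment, N m; "finger_gap": finger opening in mm; "finger_force": force on a finger pad.
Only numpy, scipy, OpenCV 4.12 (cv2) and the standard library are available. Lean on these libraries where they do the work, as an engineer would, in place of code of your own. Each camera call takes 0.05 s, during which the arm holds its last target. There are 200 camera calls.

## Working session

There is one attempt and no reset: what is moved stays moved. The work goes in short steps, Python scripts to look and compute and a tool call to move; the robot and the scene stay as the last step left them, time stands still between calls to the robot, and variables do not carry over. Pictures are saved under pics/ and viewed, at most 10 in all, crops included, and the job is handed in when it is done.

Besides the shell and the picture viewer there is one more tool, called after "Emit:" as name(argument=value, ...) on one line, values as JSON. play_rows: Moves the arm, as the interface text tells. Its arguments: {"type":"object","properties":{"deltas":{"type":"array","items":{"type":"array"}},"squeeze":{"type":"number"}},"required":["deltas"]}

```bash
mkdir -p pics; ls; cat > h.py <<'E'
import numpy as np, cv2
from rig import robot
def cam(f):
    h=f["image"].shape[0]; fl=h/2/np.tan(np.radians(f["vertical_fov"])/2)
    K=np.array([[fl,0,f["cx"]],[0,fl,f["cy"]],[0,0,1]])
    R=cv2.Rodrigues(np.array(f["rvec"],float))[0]; t=np.array(f["tvec"],float).ravel()
    return K,R,t
def ray(f,uv,z):
    K,R,t=cam(f); d=R.T@np.linalg.inv(K)@np.array([uv[0],uv[1],1.]); c=-R.T@t
    return c+d*(z-c[2])/d[2]
def proj(f,P):
    K,R,t=cam(f); p=(np.atleast_2d(P)@R.T+t)@K.T; return p[:,:2]/p[:,2:]
def save(f,n): cv2.imwrite("pics/"+n,f["image"][:,:,::-1])
E
python3 - <<'E'
from h import *
for c in ["scene","top"]:
    f=robot.grab_frame(c); save(f,c+"1.png")
    K,R,t=cam(f); print(c,f["vertical_fov"],f["cx"],f["cy"],(-R.T@t).round(),R[2].round(2))
    for q in ["red_blade","die","free_block","full_block","free_block_slot","wood_blade","mallet","crane"]:
        for r in robot.spot_point(c,q)[:3]:
            u=np.array(r["xy"])*[512,384]; print(q,round(r["conf"],2),u.round(),ray(f,u,0).round()[:2])
s=robot.get_state(); print(s["clock"],s["tcp_pos"],s["ee_rot"],s["finger_gap"],s["contact_force"])
E
```

```text
pics
scene 53.300768546364175 262.21425058344477 191.16307302750215 [1046.  511.  944.] [-0.4  -0.5  -0.76]
red_blade 0.58 [234. 151.] [ 504. -318.]
red_blade 0.58 [301. 181.] [420. -61.]
red_blade 0.57 [207. 132.] [ 518. -465.]
die 0.82 [235. 156.] [ 517. -295.]
free_block 0.89 [374. 270.] [497. 307.]
full_block 0.96 [284. 222.] [575.  26.]
free_block_slot 0.89 [377. 263.] [472. 298.]
free_block_slot 0.4 [285. 287.] [714. 185.]
wood_blade 0.81 [287. 220.] [562.  26.]
mallet 0.67 [282. 282.] [710. 170.]
crane 0.88 [193. 208.] [ 754. -196.]
top 44.623552202433046 252.1881032267476 192.51411784919432 [ 427.  -83. 1099.] [ 0.16 -0.01 -0.99]
red_blade 0.81 [339. 226.] [ 523. -295.]
red_blade 0.59 [239. 271.] [415. -63.]
red_blade 0.56 [413. 230.] [ 517. -471.]
die 0.69 [335. 224.] [ 529. -287.]
free_block 0.73 [ 78. 233.] [495. 314.]
free_block 0.65 [200. 204.] [570.  32.]
full_block 0.96 [199. 204.] [570.  34.]
full_block 0.54 [335. 227.] [ 522. -286.]
free_block_slot 0.96 [ 83. 235.] [492. 304.]
wood_blade 0.88 [203. 204.] [570.  25.]
mallet 0.94 [139. 148.] [701. 185.]
crane 0.79 [290. 130.] [ 755. -180.]
0.9 [197.66800169 592.88348693 250.27163526] [[-9.48682631e-01  3.16229766e-01 -3.11789170e-05]
 [ 3.16229767e-01  9.48682629e-01 -6.37097628e-05]
 [ 9.43197361e-06 -7.03000471e-05 -9.99999997e-01]] 85.18734722679588 [ 0.780161   -0.37103331  0.27157154]
```

View pics/scene1.png

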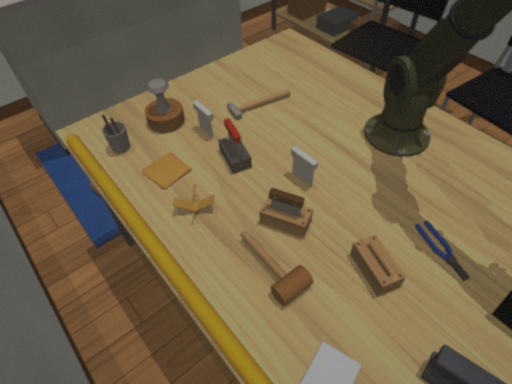

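View pics/top1.png

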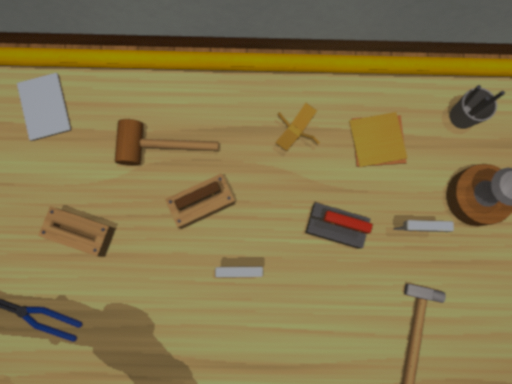

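Candidates for the red blade in the top picture are the red grip in the die (347,222), a white look-alike (240,272) and another white one (430,226). I choose the red one. The empty block is the left one (75,231), since the one at (200,201) holds the dark-wood blade. I'll check the choice in a close crop and start measuring.

```bash
cat >> h.py <<'E'
def redmask(f):
    h=cv2.cvtColor(f["image"],cv2.COLOR_RGB2HSV)
    m=(((h[...,0]<8)|(h[...,0]>172))&(h[...,1]>170)&(h[...,2]>70)).astype(np.uint8)
    n,l,s,_=cv2.connectedComponentsWithStats(m); k=1+np.argmax(s[1:,4]); return (l==k)
def rect(f,m,z):
    ys,xs=np.nonzero(m); P=np.array([ray(f,(x,y),z)[:2] for x,y in zip(xs,ys)],np.float32)
    (c,s,a)=cv2.minAreaRect(P); 
    if s[0]<s[1]: s=s[::-1]; a+=90
    return np.round(c,1),np.round(s,1),round((a+90)%180-90,1)
E
python3 - <<'E'
from h import *
f=robot.grab_frame("top")
m=redmask(f); print("red",m.sum(),rect(f,m,140))
for q in ["die","free_block"]:
    for r in robot.masks_of("top",q)[:2]: print(q,r["conf"],rect(f,r["region"],50 if q=="die" else 60))
c=f["image"][180:280,280:470]; cv2.imwrite("pics/crop.png",cv2.resize(c,None,fx=4,fy=4,interpolation=2)[:,:,::-1])
E
```

```text
red 503 (array([ 520.8, -286.8]), array([98.2, 22.4]), 74.7)
die 0.88 (array([ 520.4, -283.2]), array([136.9,  76.6]), 75.0)
free_block 0.59 (array([494.5, 295.7]), array([157.5,  71.7]), 72.0)
free_block 0.24 (array([ 527.8, -302.3]), array([114.3,  28.5]), 74.3)
```

View pics/crop.png

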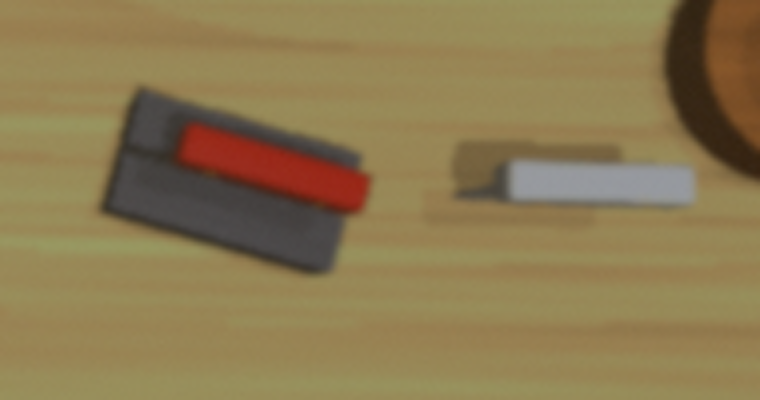

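Emit:
play_rows(deltas=[[1,[-1,-0.5,0],0],[1,[-1,-0.5,0],0],[1,[-1,-0.5,0],0],[1,[-1,-0.5,0],0],[1,[-1,-0.5,0],0],[1,[-1,-0.5,0],0],[1,[-1,-0.5,0],0],[1,[-1,-0.5,0],0],[1,[-1,-0.5,0],0],[1,[-1,-0.5,0],0],[1,[-1,-0.5,0],0],[1,[-1,-0.5,0],0]])

```text
clock: 2.25
tcp_pos: [388.0, 402.5, 250.4]
ee_rot: [[-0.949, 0.316, 0.0], [0.316, 0.949, 0.0], [-0.0, 0.0, -1.0]]
contact_force: [0.3, 0.0, -0.5]
finger_gap: 85.0
finger_force: 0.0
```

The crop shows the red grip seated in the dark die's groove at crop (180–370, 125–212). The white look-alike stands free to the right. Next I'll measure the slot with the wrist camera.

```bash
python3 - <<'E'
from h import *
f=robot.grab_frame("wrist"); save(f,"w1.png")
K,R,t=cam(f); print((-R.T@t).round(),R[2].round(2),R[0].round(2),f["vertical_fov"])
for q in ["free_block","free_block_slot"]:
    for r in robot.masks_of("wrist",q)[:2]: print(q,r["conf"],rect(f,r["region"],60))
for r in robot.spot_point("wrist","free_block_slot")[:2]: print(r["conf"],ray(f,np.array(r["xy"])*[512,384],15))
E
```

```text
[326. 424. 375.] [ 0.25 -0.08 -0.97] [ 0.32  0.95 -0.  ] 58.5075015838721
free_block 0.68 (array([484.9, 309.9]), array([140. ,  96.7]), 71.5)
free_block_slot 0.85 (array([484.3, 309.6]), array([139.2,  97.7]), 71.5)
```

View pics/w1.png

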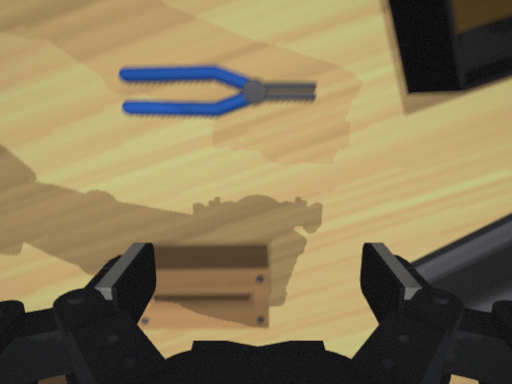

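The wrist view shows the empty slot at about (155–250, 297), partly behind the left finger. I'll move on along the way so the camera stands over it.

Emit:
play_rows(deltas=[[1,[-1,-0.3,0],0],[1,[-1,-0.3,0],0],[1,[-1,-0.3,0],0],[1,[-1,-0.3,0],0],[1,[-1,-0.3,0],0],[1,[-1,-0.3,0],0],[1,[-1,-0.3,0],0],[1,[-1,-0.3,0],0],[1,[-1,-0.3,0],0],[1,[0,0,0],0],[1,[0,0,0],0]])

```text
clock: 3.55
tcp_pos: [540.2, 296.2, 250.0]
ee_rot: [[-0.949, 0.315, -0.001], [0.315, 0.949, 0.001], [0.001, 0.0, -1.0]]
contact_force: [-0.3, 0.2, -0.2]
finger_gap: 85.3
finger_force: 0.0
```

```bash
python3 - <<'E'
from h import *
f=robot.grab_frame("wrist"); np.save("w2.npy",f,allow_pickle=True); save(f,"w2.png")
for q in ["free_block"]:
    for r in robot.masks_of("wrist",q)[:2]: print(q,r["conf"],rect(f,r["region"],60))
for r in robot.spot_point("wrist","free_block_slot")[:2]: print(r["conf"],np.array(r["xy"])*[512,384],ray(f,np.array(r["xy"])*[512,384],15))
E
```

```text
0.88 [255.6928 119.6928] [497.305121   308.58144417  15.        ]
```

View pics/w2.png

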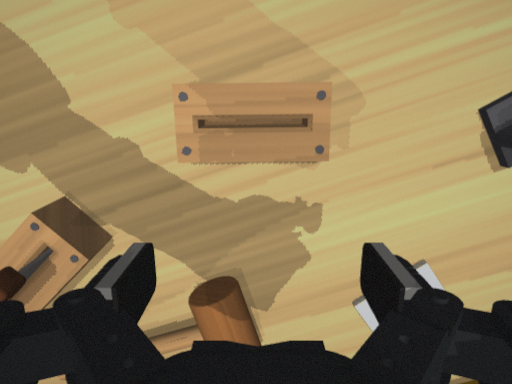

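The slot shows clearly: mouth about (193–313, 114–132), with four screws at its corners. I'll refine the pose from the screw spots and the slot edges.

```bash
python3 - <<'E'
from h import *
f=np.load("w2.npy",allow_pickle=True).item(); g=cv2.cvtColor(f["image"],cv2.COLOR_RGB2GRAY).astype(float)
P=[]
for u,v in [(183,97),(321,96),(319,150),(187,151)]:
    w=g[v-8:v+9,u-8:u+9]; k=np.clip(np.median(w)-15-w,0,None); yy,xx=np.mgrid[v-8:v+9,u-8:u+9]
    P.append(ray(f,((k*xx).sum()/k.sum(),(k*yy).sum()/k.sum()),60)[:2])
P=np.array(P); print(P.round(1),P.mean(0).round(1))
d=P[1]-P[0]+P[2]-P[3]; print("yaw",np.degrees(np.arctan2(d[1],d[0])), np.linalg.norm(P-np.roll(P,1,0),axis=1).round(1))
c=P.mean(0); a=np.arctan2(d[1],d[0]); ex=np.array([np.cos(a),np.sin(a)]); ey=np.array([-ex[1],ex[0]])
im=cv2.resize(f["image"],None,fx=4,fy=4,interpolation=2)[:,:,::-1].copy()
for L,W,z in [(50,4,60),(54,8,60),(70,35,60),(50,4,15)]:
    q=proj(f,[np.append(c+sx*L*ex+sy*W*ey,z) for sx,sy in [(1,1),(1,-1),(-1,-1),(-1,1)]])
    cv2.polylines(im,[((q+.5)*4).astype(int)],True,(0,255,0),1)
cv2.imwrite("pics/slot.png",im[280:700,640:1400])
E
```

```text
[[455.2 254.9]
 [492.8 371.1]
 [538.6 356.6]
 [501.1 240.1]] [496.9 305.7]
yaw 72.13367229220326 [ 48.2 122.2  48.  122.4]
```

View pics/slot.png

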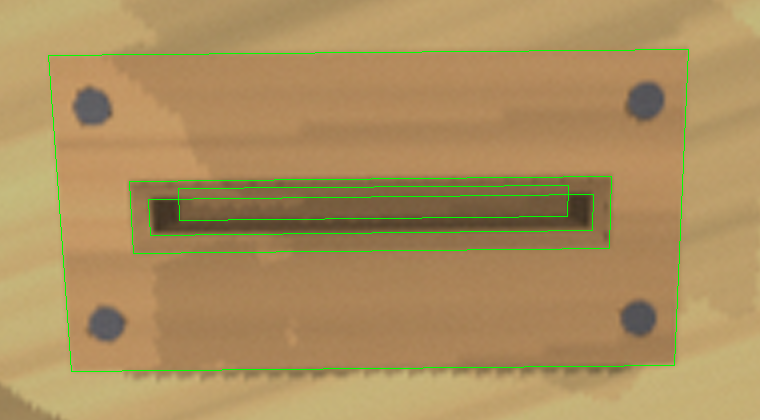

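The fit matches the picture: block top outline, bevel and slot all line up. The slot centre is (496.9, 305.7) with yaw 72.1°. Now I'll travel to the blade.

Emit:
play_rows(deltas=[[1,[-0.3,-1,0],0],[1,[-0.3,-1,0],0],[1,[-0.3,-1,0],0],[1,[-0.3,-1,0],0],[1,[-0.3,-1,0],0],[1,[-0.3,-1,0],0],[1,[-0.3,-1,0],0],[1,[-0.3,-1,0],0],[1,[-0.3,-1,0],0],[1,[-0.3,-1,0],0],[1,[-0.3,-1,0],0],[1,[-0.3,-1,0],0]])

```text
clock: 4.9
tcp_pos: [533.0, 45.0, 250.6]
ee_rot: [[-0.949, 0.315, 0.0], [0.315, 0.949, 0.0], [-0.0, 0.001, -1.0]]
contact_force: [0.6, -0.3, -0.7]
finger_gap: 84.9
finger_force: 0.0
```

Emit:
play_rows(deltas=[[1,[-0.3,-1,0],0],[1,[-0.3,-1,0],0],[1,[-0.3,-1,0],0],[1,[-0.3,-1,0],0],[1,[-0.3,-1,0],0],[1,[-0.3,-1,0],0],[1,[-0.3,-1,0],0],[1,[-0.3,-1,0],0],[1,[-0.3,-1,0],0],[1,[-0.3,-1,0],0],[1,[-0.3,-1,0],0],[1,[-0.3,-1,0],0]])

```text
clock: 6.1
tcp_pos: [526.1, -205.4, 250.6]
ee_rot: [[-0.949, 0.315, 0.0], [0.315, 0.949, 0.0], [-0.0, 0.0, -1.0]]
contact_force: [0.6, 1.3, -0.3]
finger_gap: 85.4
finger_force: 0.0
```

Emit:
play_rows(deltas=[[1,[-0.2,-1,0],0],[1,[-0.2,-1,0],0],[1,[-0.2,-1,0],0],[1,[-0.2,-1,0],0],[1,[-0.2,-1,0],0],[1,[-0.2,-1,0],0],[1,[0,0,0],1],[1,[0,0,0],1],[1,[0,0,0],1],[1,[0,0,0],1],[1,[0,0,0],1],[1,[0,0,0],1]])

```text
clock: 7.3
tcp_pos: [511.3, -326.0, 250.4]
ee_rot: [[-0.737, 0.676, 0.0], [0.676, 0.737, 0.001], [0.0, 0.001, -1.0]]
contact_force: [0.8, -0.2, 0.6]
finger_gap: 85.3
finger_force: 0.0
```

Emit:
play_rows(deltas=[[1,[0,0,0],1],[1,[0,0,0],1],[1,[0,0,0],1],[1,[0,0,0],1],[1,[0,0,0],1],[1,[0,0,0],1],[1,[0,0,0],1],[1,[0,0,0],1],[1,[0,0,0],1],[1,[0,0,0],1],[1,[0,0,0],1],[1,[0,0,0],1]])

```text
clock: 8.5
tcp_pos: [511.3, -325.9, 250.4]
ee_rot: [[0.009, 1.0, 0.0], [1.0, -0.009, 0.001], [0.001, 0.0, -1.0]]
contact_force: [-0.3, 0.5, 0.4]
finger_gap: 85.7
finger_force: 0.0
```

Emit:
play_rows(deltas=[[1,[0,0,0],1],[1,[0,0,0],1],[1,[0,0,0],1],[1,[0,0,0],0.6],[1,[0,0,0],0],[1,[0,0,0],0]])

```text
clock: 9.1
tcp_pos: [511.1, -326.4, 250.4]
ee_rot: [[0.254, 0.967, 0.0], [0.967, -0.254, 0.0], [0.0, 0.0, -1.0]]
contact_force: [-0.2, 0.4, -0.8]
finger_gap: 85.4
finger_force: 0.0
```

```bash
python3 - <<'E'
from h import *
f=robot.grab_frame("wrist"); np.save("w3.npy",f,allow_pickle=True); save(f,"w3.png")
m=redmask(f); print(m.sum(),rect(f,m,140))
for r in robot.masks_of("wrist","die")[:1]: print("die",r["conf"],rect(f,r["region"],50))
s=robot.get_state(); print(s["clock"],s["tcp_pos"],s["ee_rot"].round(4) if hasattr(s["ee_rot"],"round") else s["ee_rot"],s["joints"])
E
```

```text
4460 (array([ 522.4, -288.6]), array([97.4, 20.8]), 74.7)
die 0.71 (array([ 522.7, -285.2]), array([128.9,  71.4]), 75.2)
9.2 [ 510.89465084 -326.87101133  250.38076804] [[ 2.545e-01  9.671e-01  2.000e-04]
 [ 9.671e-01 -2.545e-01  2.000e-04]
 [ 2.000e-04  2.000e-04 -1.000e+00]] [ 17.97060579  28.26322132  19.90543753  89.20500891 -10.32076897
  64.3410463   25.42591164]
```

View pics/w3.png

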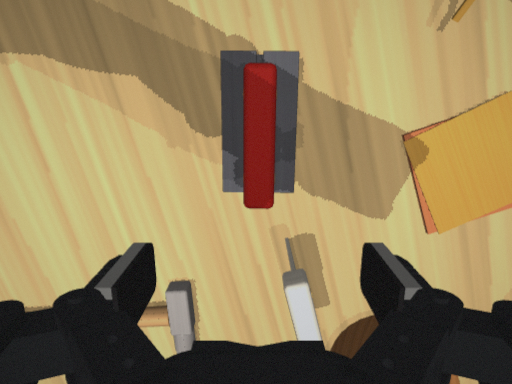

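The wrist view shows the red grip at (260, 135), centred over the die's groove. The grip is at (522.4, −288.6) and 97×21 mm, consistent with its given size. Next I descend onto it.

Emit:
play_rows(deltas=[[1,[1,0.05,0],0],[1,[1,0,0],0],[1,[0,0,1],0],[1,[0,0,1],0],[1,[0,0,1],0],[1,[0,0,1],0],[1,[0,0,1],0],[1,[0,0,1],0],[1,[0,0,0.3],0],[1,[0,0,0],0],[1,[0,0,0],0]], squeeze=25)

```text
clock: 10.3
tcp_pos: [522.3, -289.3, 125.1]
ee_rot: [[0.256, 0.967, 0.001], [0.967, -0.256, -0.001], [-0.0, 0.001, -1.0]]
contact_force: [0.2, -0.1, -0.0]
finger_gap: 85.5
finger_force: 0.0
```

Emit:
play_rows(deltas=[[0.3,[0,0,0],0],[-0.1,[0,0,0],0],[-0.3,[0,0,0],0],[-0.4,[0,0,0],0],[-0.5,[0,0,0],0],[-0.6,[0,0,0],0],[-0.8,[0,0,0],0],[-1,[0,0,0],0],[-1,[0,0,0],0],[-1,[0,0,0],0],[-1,[0,0,0],0],[-1,[0,0,0],0]], squeeze=25)

```text
clock: 11.5
tcp_pos: [522.0, -289.0, 124.6]
ee_rot: [[0.256, 0.967, 0.0], [0.967, -0.256, -0.0], [-0.0, 0.0, -1.0]]
contact_force: [-0.4, -0.0, 5.9]
finger_gap: 21.5
finger_force: 25.6
```

Gripped, gap 21.5 mm. Now firm up the grip and draw it straight up.

Emit:
play_rows(deltas=[[-1,[0,0,0],0],[-1,[0,0,0],0],[-1,[0,0,-0.2],0],[-1,[0,0,-0.4],0],[-1,[0,0,-0.6],0],[-1,[0,0,-0.8],0],[-1,[0,0,-1],0],[-1,[0,0,-1],0],[-1,[0,0,-1],0],[-1,[0,0,-1],0],[-1,[0,0,-1],0],[-1,[0,0,0],0]], squeeze=70)

```text
clock: 12.7
tcp_pos: [522.7, -289.9, 267.7]
ee_rot: [[0.256, 0.967, 0.005], [0.967, -0.256, -0.003], [-0.001, 0.005, -1.0]]
contact_force: [-0.0, 0.1, -2.5]
finger_gap: 21.3
finger_force: 69.1
```

```bash
python3 - <<'E'
from h import *
s=robot.get_state(); R=np.array(s["ee_rot"]); p=np.array(s["tcp_pos"]); print(s["clock"],p.round(1))
fs=[robot.grab_frame(c) for c in ("scene","top","wrist")]
print("wrist",rect(fs[2],redmask(fs[2]),p[2]+15)); print("top",rect(fs[1],redmask(fs[1]),p[2]+15))
a=fs[0]["image"]; u=proj(fs[0],[p-[0,0,50]])[0].astype(int); print(u)
c=a[max(u[1]-75,0):u[1]+75,u[0]-100:u[0]+100]; cv2.imwrite("pics/held.png",cv2.resize(c,None,fx=4,fy=4,interpolation=2)[:,:,::-1])
E
```

```text
12.7 [ 522.7 -289.9  267.7]
wrist (array([ 525.9, -273.5]), array([73.9, 20.5]), 74.9)
top (array([ 527.7, -258.7]), array([40.3, 21.6]), 75.0)
[229 107]
```

View pics/held.png

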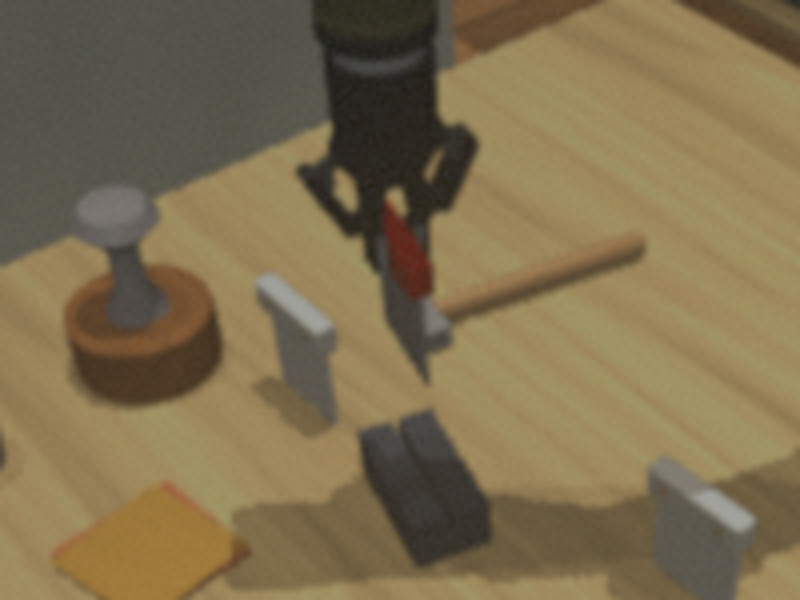

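The blade is held upright, clear of the die, at about crop (405, 290). Now I'll carry it high toward the block and stop about 90 mm short to re-measure the slot.

Emit:
play_rows(deltas=[[-1,[0.5,-0.2,0],0],[-1,[1,-0.35,0],0],[-1,[1,-0.35,0],0],[-1,[1,-0.35,0],0],[-1,[1,-0.35,0],0],[-1,[1,-0.35,0],0],[-1,[1,-0.35,0],0],[-1,[1,-0.35,0],0],[-1,[1,-0.35,0],0],[-1,[1,-0.35,0],0],[-1,[1,-0.35,0],0],[-1,[1,-0.35,0],0]])

```text
clock: 14.05
tcp_pos: [501.5, -44.1, 263.4]
ee_rot: [[0.255, 0.967, -0.002], [0.967, -0.255, 0.0], [-0.0, -0.002, -1.0]]
contact_force: [0.6, -0.1, -3.4]
finger_gap: 21.1
finger_force: 68.8
```

Emit:
play_rows(deltas=[[-1,[1,-0.35,0],0],[-1,[1,-0.35,0],0],[-1,[1,-0.35,0],0],[-1,[1,-0.35,0],0],[-1,[1,-0.35,0],0],[-1,[1,-0.35,0],0],[-1,[1,-0.35,0],0],[-1,[1,-0.35,0],0],[-1,[1,-0.35,0],0],[-1,[1,-0.35,0],0],[-1,[1,-0.35,0],0],[-1,[0.5,-0.2,0],0]])

```text
clock: 15.25
tcp_pos: [481.7, 199.7, 263.3]
ee_rot: [[0.253, 0.967, -0.002], [0.967, -0.253, 0.0], [-0.0, -0.002, -1.0]]
contact_force: [0.3, 0.2, -2.7]
finger_gap: 21.1
finger_force: 68.8
```

Emit:
play_rows(deltas=[[-1,[0,0,0],0.4],[-1,[0,0,0],0.4],[-1,[0,0,0],0],[-1,[0,0,0],0]])

```text
clock: 15.65
tcp_pos: [483.3, 196.0, 264.3]
ee_rot: [[0.311, 0.95, 0.0], [0.95, -0.311, -0.001], [-0.0, 0.0, -1.0]]
contact_force: [0.3, -0.3, -3.0]
finger_gap: 21.3
finger_force: 68.7
```

```bash
python3 - <<'E'
from h import *
f=robot.grab_frame("wrist"); np.save("w4.npy",f,allow_pickle=True); save(f,"w4.png")
q=proj(f,[[455.2,254.9,60],[492.8,371.1,60],[538.6,356.6,60],[501.1,240.1,60]]); print(q.round(1))
s=robot.get_state(); R=np.array(s["ee_rot"]); p=np.array(s["tcp_pos"]); print(s["clock"],p.round(1),R.round(4),s["joints"])
print(R.T@(np.array([496.9,305.7,115])-p))
E
```

```text
[[209.4 119.1]
 [203.5 -28.1]
 [260.2 -28.8]
 [260.8 118.8]]
15.7 [483.3 196.3 264.3] [[ 3.109e-01  9.504e-01  1.000e-04]
 [ 9.504e-01 -3.109e-01 -3.000e-04]
 [-2.000e-04  2.000e-04 -1.000e+00]] [-34.90959247  19.42122817  14.11415353 100.35595679  -5.30671812
  60.87028543 -37.09472191]
[108.27102331 -21.11660032 149.31987917]
```

View pics/w4.png

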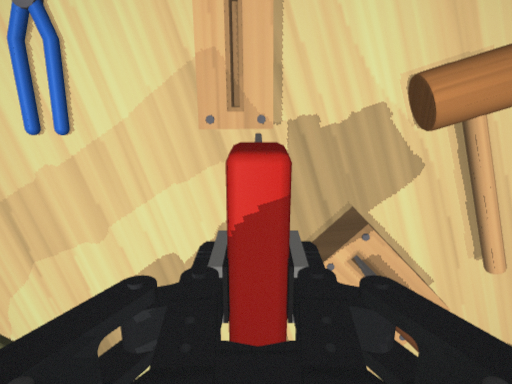

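The predicted screw positions match those seen, (210,120) and (262,119), within 1 px, so the slot estimate holds. Next I move over the slot and lower to just above the mouth.

Emit:
play_rows(deltas=[[-1,[0.5,-0.2,0],-0.06],[-1,[1,-0.2,0],0],[-1,[1,-0.2,0],0],[-1,[1,-0.2,0],0],[-1,[1,-0.2,0],0],[-1,[0.6,-0.04,0],0],[-1,[0.3,0,0.4],0],[-1,[0,0,1],0],[-1,[0,0,1],0],[-1,[0,0,0.6],0],[-1,[0,0,0],0],[-1,[0,0,0],0]])

```text
clock: 16.9
tcp_pos: [496.7, 306.1, 204.5]
ee_rot: [[0.306, 0.952, 0.0], [0.952, -0.306, -0.0], [-0.0, 0.0, -1.0]]
contact_force: [0.2, -0.2, -3.8]
finger_gap: 21.0
finger_force: 68.7
```

```bash
python3 - <<'E'
from h import *
f=robot.grab_frame("wrist"); save(f,"w5.png")
print(proj(f,[[492.8,371.1,60],[538.6,356.6,60]]).round(1))
s=robot.get_state(); R=np.array(s["ee_rot"]); p=np.array(s["tcp_pos"]); print(s["clock"],p.round(1),R.round(4),s["contact_force"])
print(R.T@(np.array([496.9,305.7,115])-p))
E
```

```text
[[226.3 105.7]
 [289.4 105.4]]
16.95 [496.9 306.4 205. ] [[ 3.061e-01  9.520e-01  1.000e-03]
 [ 9.520e-01 -3.061e-01  5.000e-04]
 [ 8.000e-04  8.000e-04 -1.000e+00]] [-0.2062459  -0.49034285 -3.06117592]
[-0.70177411  0.0937234  90.0366429 ]
```

View pics/w5.png

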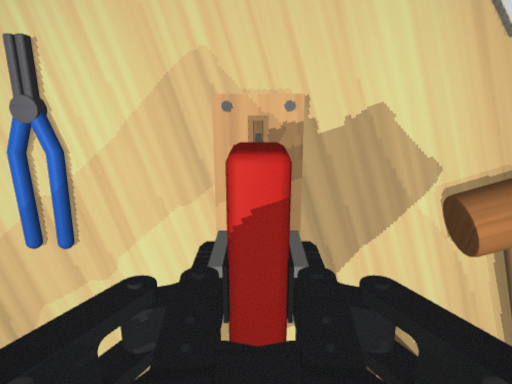

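The blade sits over the slot: mouth centre column 258, plate column 259, screws (227,106) and (290,106) as predicted. Now I lower it while watching the force.

Emit:
play_rows(deltas=[[-1,[0,0,0.7],0],[-1,[0,0,0.7],0],[-1,[0,0,0.5],0],[-1,[0,0,0.25],0],[-1,[0,0,0.25],0],[-1,[0,0,0.25],0],[-1,[0,0,0.25],0],[-1,[0,0,0],0]])

```text
clock: 17.75
tcp_pos: [496.1, 306.3, 145.7]
ee_rot: [[0.306, 0.952, -0.001], [0.952, -0.306, -0.001], [-0.001, -0.001, -1.0]]
contact_force: [0.5, -0.2, -3.2]
finger_gap: 20.9
finger_force: 69.0
```

Emit:
play_rows(deltas=[[-1,[0,0,0.25],0],[-1,[0,0,0.25],0],[-1,[0,0,0.25],0],[-1,[0,0,0.25],0],[-1,[0,0,0.25],0],[-1,[0,0,0.2],0],[-1,[0,0,0],0],[-1,[0,0,0],0]])

```text
clock: 18.55
tcp_pos: [496.4, 306.4, 117.2]
ee_rot: [[0.306, 0.952, -0.0], [0.952, -0.306, -0.0], [-0.0, -0.0, -1.0]]
contact_force: [-0.1, -0.5, -2.7]
finger_gap: 21.4
finger_force: 69.0
```

Emit:
play_rows(deltas=[[-1,[0,0,0.05],0],[-1,[0,0,0.05],0],[-1,[0,0,0],0],[-1,[0,0,0],0]])

```text
clock: 18.95
tcp_pos: [496.4, 306.4, 115.3]
ee_rot: [[0.306, 0.952, 0.0], [0.952, -0.306, 0.0], [0.0, 0.0, -1.0]]
contact_force: [0.9, 0.4, -1.7]
finger_gap: 21.1
finger_force: 69.0
```

Emit:
play_rows(deltas=[[-1,[0,0,0.05],0],[-1,[0,0,0],0],[-1,[0,0,0],0]])

```text
clock: 19.25
tcp_pos: [496.5, 306.5, 114.7]
ee_rot: [[0.306, 0.952, 0.0], [0.952, -0.306, 0.0], [0.0, 0.0, -1.0]]
contact_force: [-1.0, -0.8, 3.2]
finger_gap: 21.4
finger_force: 69.4
```

Emit:
play_rows(deltas=[[-1,[0,0,0.05],0],[-1,[0,0,0],0],[-1,[0,0,0],0]])

```text
clock: 19.55
tcp_pos: [496.6, 306.5, 114.7]
ee_rot: [[0.306, 0.952, 0.001], [0.952, -0.306, 0.001], [0.001, 0.001, -1.0]]
contact_force: [-3.6, -1.6, 10.7]
finger_gap: 21.1
finger_force: 70.9
```

The force rises while the height stays at 114.7 mm, and 115 is expected at the floor, so it is home. Now I release and rise.

Emit:
play_rows(deltas=[[-0.4,[0,0,0],0],[-0.2,[0,0,0],0],[0,[0,0,0],0],[0.4,[0,0,0],0],[0.8,[0,0,0],0],[1,[0,0,0],0],[1,[0,0,0],0],[1,[0,0,0],0],[1,[0,0,0],0],[1,[0,0,-0.3],0],[1,[0,0,-0.6],0],[1,[0,0,-1],0]])

```text
clock: 20.75
tcp_pos: [495.9, 306.1, 151.6]
ee_rot: [[0.306, 0.952, -0.001], [0.952, -0.306, -0.001], [-0.001, -0.001, -1.0]]
contact_force: [-0.0, -0.9, 0.4]
finger_gap: 85.3
finger_force: 0.0
```

Emit:
play_rows(deltas=[[1,[0,0,-1],0],[1,[0,0,-1],0],[1,[0,0,-1],0],[1,[0,0,-1],0],[1,[-1,0,-1],0],[1,[-1,0,0],0],[1,[-1,0,0],0],[1,[-1,0,0],0],[1,[0,0,0],0],[1,[0,0,0],0]])

```text
clock: 21.75
tcp_pos: [472.2, 230.4, 252.4]
ee_rot: [[0.306, 0.952, 0.001], [0.952, -0.306, 0.001], [0.002, 0.001, -1.0]]
contact_force: [0.1, 0.4, 0.7]
finger_gap: 85.4
finger_force: 0.0
```

```bash
python3 - <<'E'
from h import *
f=robot.grab_frame("wrist"); save(f,"w6.png")
m=redmask(f); print(m.sum(),rect(f,m,130))
for c in ["scene","top"]:
    g=robot.grab_frame(c); save(g,c+"6.png"); m=redmask(g); print(c,m.sum(),rect(g,m,130))
    ys,xs=np.nonzero(m); print(xs.min(),xs.max(),ys.min(),ys.max())
    a=np.radians(72.1); ex=np.array([np.cos(a),np.sin(a)]); ey=np.array([-ex[1],ex[0]])
    C=np.array([[*(np.array([496.9,305.7])+i*50*ex+j*11*ey),z] for i in(-1,1) for j in (-1,1) for z in (100,130)])
    q=proj(g,C); print(q.min(0),q.max(0))
s=robot.get_state(); print(s["clock"],s["tcp_pos"],s["finger_gap"],s["contact_force"])
E
```

```text
4606 (array([496.6, 305.9]), array([96.9, 21.1]), 71.9)
scene 305 (array([503.6, 308.7]), array([99.8, 27.3]), 71.9)
371 398 230 264
[367.26572485 227.73069051] [400.07279751 268.69873917]
top 133 (array([486.1, 269.8]), array([28.7, 21.1]), 73.0)
71 84 227 240
[ 35.62048186 215.11302451] [ 89.57543796 241.70900615]
21.9 [472.09461226 231.27652507 251.54572135] 85.34125326389771 [-0.09363055 -0.63438677  0.15347421]
```

The blade stands at (496.6, 305.9), with the grip top at the seated height and its outline as predicted in the scene camera. I'm handing it in.

```bash
python3 -c "
from rig import robot
print(robot.finish_job())"
```

```text
the job is handed in; nothing more can be done
None
```

The red blade was drawn out of the die, lowered in the grip until it met the floor of the empty block's slot, and released standing there; the dark-wood-gripped blade, mallet and crane were never approached, and the job was handed in at about 22 s.

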